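# Close the integrating sphere with its sprung dust cap

## Task

The light measurement is finished: pinch the two orange tabs of the large black dust cap together and, keeping them pinched, push the cap fully home in the open port on top of the integrating sphere, then let go so that the tabs spring out and lock under the rim. Leave the small grey cap with the blue tabs where it lies.

Things in the scene. Friction and masses are not known exactly. Their poses are not given: they have to be found in the camera images.
- cap: Large black dust cap, 130 g, upright on the table. Origin: centre of underside; z up. Nose tapering 48 to 58 mm dia. (z 0-6 mm), plug 58 dia. (to z 20), flange 94 dia. (z 20-24). On the flange at its +x and -x stand two orange tabs: upright blades 5 mm thick, 26 wide along y, z 24 to 54. Pinch along its x: outer faces 62 mm apart at rest, 30 fully pinched. Its yaw in the port does not matter.
- cap_tab (a joint): How far each orange tab is pinched inward: 0 = sprung out, 0.016 m = fully pinched (stop). The tabs are linked and move alike; the spring pushes each out with 2.5 N at rest, 6.5 N fully pinched. Each tab moves a tooth (4 mm thick, 14 wide, cap's z 6 to 10 mm) that reaches 45 mm from the cap's axis at rest, 29 mm pinched.
- port (a point): Centre of the open port on the integrating sphere (dark, 170 mm dia., round foot, fixed), at the upper face of its aluminium rim, 148 mm above the table; z up. Rim: flat ring, 122 mm outside, 72 mm hole, 6 mm thick; the cavity below is 106 mm wide. Seated, the cap's flange rests on the rim, its origin 20 mm below this point and its sprung-out teeth under the rim.
- small_cap: Small grey sprung cap with two blue tabs, flange 66 mm diameter, 54 mm high, standing on the table; it belongs elsewhere and must be left alone. Origin: centre of its underside.
There are look-alikes about, which are no part of the job. Leave any purple or red look-alike of the cap alone.

How it is judged:
On the way:
1. the large cap is lifted clear of the table with its tabs pinched (value of joint cap_tab above 0.006 m and height (world z) of cap above 0.05 m), for 0.2 s.
At the end, for the whole second after the job is handed in: The large black cap sits in the sphere's port: its axis within 10 mm of the port's, its flange down on the rim (within 4 mm), upright within 7 degrees, its tabs sprung out again (pinched by less than 3 mm) so that the teeth are under the rim, and at rest (horizontal distance between cap and port below 0.01 m and z of cap in the frame of port between -0.026 and -0.016 m and angle between cap's own z axis and vertical below 0.12 rad and value of joint cap_tab below 0.003 m and linear speed of cap below 0.02 m/s); the robot touches nothing.
It fails at once if the small grey cap is moved more than 40 mm or tipped over (distance of small_cap from where it was at the start of the episode above 0.04 m or angle between small_cap's own z axis and vertical above 0.5 rad).
It also fails if it takes over 48 s, if anything falls off the work surface, if the arm or the gripper's body presses on something with over 40 N, if the wrist force passes 120 N, or if a joint passes its speed limit or range.

## Robot

A 6-joint arm with a two-finger parallel gripper is mounted at the origin on the work surface. World frame = base frame: x ahead of the robot, y to its left, z up, the work surface at z = 0. Lengths are in m, angles in rad, forces in N, time in s.
With the tool pointing down it reaches from about 0.35 to 0.975 m from the base axis. Payload 4.9 kg.
Tool frame: the origin (TCP) lies at the very end of the fingers, on their centre line; the grasp point (between the pads) lies 19 mm behind it; z points along the fingers, y is the line along which they close (so a half turn about z gives the same grasp; the last joint's range is limited). The gripper opens to 85 mm and grips with 20 to 120 N. Pads are 22 mm wide; open, the fingers measure 114 mm over their backs; the gripper's body (76 mm by 85 mm) begins 54 mm behind the grasp point. The pads swing forward as they close: fully open they stand 13 mm farther back than shut.
Start: joints at [1.016, 0.053, 1.613, -0, 1.476, -0.119], TCP at [0.264, 0.567, 0.231] pointing down, gripper open.
Joint ranges: [-3.01, 3.01], [-1.01, 2.22], [0.06, 2.58], [-1.02, 4.17], [0.09, 2.62], [-3.14, 3.14]. Speed limits (rad/s): [2.57, 2.57, 3.14, 3.14, 3.14, 3.14].

## Interface

Orientations are given as a rotation vector (axis times angle).
In Python, from station import ctrl gives the robot as it stands. The module is installed in compiled form; this text tells all that it offers.
- The arm moves only by the tool jog_arm, never from a script. Its argument "steps" is a list of rows, each an object with "delta_rot": the turn, a rotation vector about the tool's x, y, z in degrees, a list of three; "linear": the shift along the tool's x, y, z in m, a list of three; "grip": the finger opening in m, from 0 to 0.0854. In form: [{"delta_rot": [rx, ry, rz], "linear": [x, y, z], "grip": grip}, ...]. A call has 1 to 10 rows; each row shifts and turns the commanded pose from where the row before left it, along the tool's axes as they then stand; what a row does not reach is not made up. A row lasts 1/10 s, in which the tool goes at most 50 mm and 8.59 degrees, less where a joint would pass 70% of its speed; a pose out of reach is approached as far as the arm can. A call with a gripper value outside its range is refused whole. The fingers move at their own pace and stop on an object; "newtons" is the grip in N (left out, the last holds). Time passes only in rows, so rows that do not move let the fingers close. It gives the time, the measured TCP pose, the force, the opening and the grip force at its end, in the units of the state.
- ctrl.get_obs(): the state, without advancing time (a new reading comes with each control period).
- ctrl.get_image(name): name is "scene" or "top" or "wrist"; returns (picture, depth): 420x560x3 uint8, red, green, blue; 420x560 float32, m along the optical axis (not along the pixel's ray), 0 where there is no reading.
- ctrl.camera_info(name): a dict with "camera_matrix" (3x3 intrinsics, pixels), "R" (3x3) and "t" (3): a world point X has camera coordinates R X + t; the wrist camera has in their place "T_tool_cam" (4x4, takes a point from camera to tool coordinates, whose origin is the TCP and whose axes are the flange's). Camera axes: x right, y down, z forward; pixel columns grow to the right and rows downward; lengths in m; the calibration is good to about 2 mm. A picture is of the moment at which its call begins: read the wrist's pose just before it. camera_info takes no time and is no camera call.
- ctrl.finish_job(): hands the job in; it is judged then, once.
The state is a dict: "t": time; "q": joint angles; "dq": joint speeds; "effort": joint torques, N m; "tool_pos": TCP position; "tool_rot": TCP orientation; "contact_force": force on the tool from outside, world axes, zero at the start; "wrist_torque": the same for the moment, N m; "opening": finger opening in m; "grip_force": force on a finger pad.
Only numpy, scipy, OpenCV 4.12 (cv2) and the standard library are available. Lean on these libraries where they do the work, as an engineer would, in place of code of your own. Each camera call takes 0.05 s, during which the arm holds its last target. There are 200 camera calls.

## Working session

There is one attempt and no reset: what is moved stays moved. The work goes in short steps, Python scripts to look and compute and a tool call to move; the robot and the scene stay as the last step left them, time stands still between calls to the robot, and variables do not carry over. Pictures are saved under pics/ and viewed, at most 10 in all, crops included, and the job is handed in when it is done.

Besides the shell and the picture viewer there is one more tool, called after "Call:" in YAML: its name, and indented under it one key for each argument. jog_arm: Moves the arm, as the interface text tells. Its arguments: {"type":"object","properties":{"steps":{"type":"array"},"newtons":{"type":"number"}},"required":["steps"]}

```bash
mkdir -p pics; cat > h.py <<'E'
import numpy as np, cv2
from station import ctrl
from scipy.spatial.transform import Rotation as Ro
def grab(n):
    o=ctrl.get_obs(); im,d=ctrl.get_image(n); c=ctrl.camera_info(n)
    K=np.array(c["camera_matrix"])
    if n=="wrist":
        T=np.array(c["T_tool_cam"]); R=Ro.from_rotvec(o["tool_rot"]).as_matrix()
        A=R@T[:3,:3]; b=R@T[:3,3]+np.array(o["tool_pos"])
    else:
        A=np.array(c["R"]).T; b=-A@np.array(c["t"])
    v,u=np.mgrid[:420,:560]
    P=np.stack([(u-K[0,2])/K[0,0]*d,(v-K[1,2])/K[1,1]*d,d],-1)@A.T+b
    P[d==0]=np.nan
    return im,P,o
E
python3 - <<'E'
from h import *
for n in("top","scene"):
    im,P,o=grab(n); np.savez(n+".npz",im=im,P=P); cv2.imwrite(f"pics/{n}1.png",im[...,::-1])
print(o)
E
```

```text
{'t': 0.05, 'q': array([ 1.01600246e+00,  5.33228184e-02,  1.61426983e+00, -1.30302863e-06,
        1.47600885e+00, -1.19030530e-01]), 'dq': array([ 2.02757586e-03, -1.39968591e-03, -2.65917067e-03,  2.34823169e-03,
        6.41823927e-05,  7.57522711e-04]), 'effort': array([ 7.33490633e-04, -3.95181656e+01, -3.71656215e+01, -1.02032407e-04,
        4.07293614e-03, -2.25500054e-05]), 'tool_pos': array([0.26350512, 0.56605816, 0.23009856]), 'tool_rot': array([-6.78948731e-01, -3.06666917e+00,  2.97814358e-03]), 'contact_force': array([-0.57567153, -0.17749969, -0.11193081]), 'wrist_torque': array([-0.00188445,  0.02231058,  0.00614837]), 'grip_force': 0.0, 'opening': 0.0855589079047533}
```

View pics/top1.png

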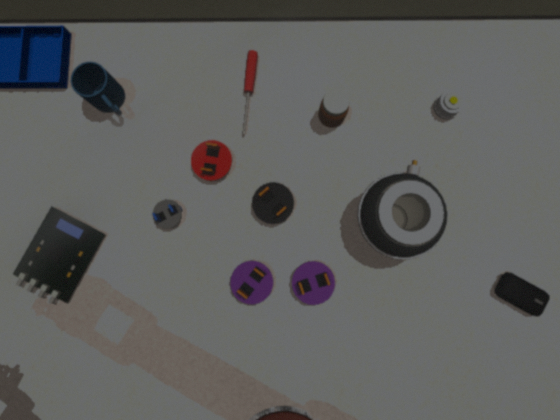

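View pics/scene1.png

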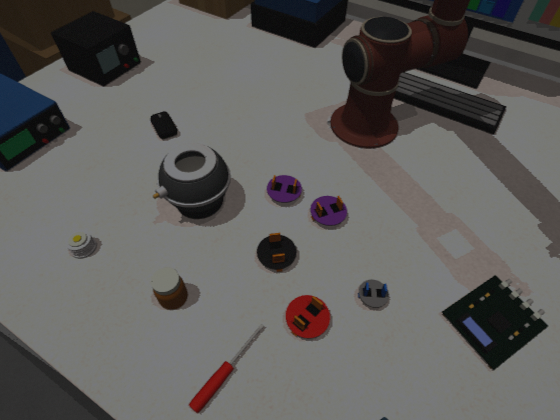

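In the top view, the black cap with orange tabs is at (273,203). Its look-alikes are red at (211,160) and purple at (251,282) and (313,283), and the small grey cap with blue tabs is at (167,214). The port ring is at about (411,212). Only the cap at (273,203) is black with orange tabs, so I'll confirm it in a crop and measure.

```bash
python3 - <<'E'
from h import *
z=np.load("top.npz"); im,P=z["im"],z["P"]
cv2.imwrite("pics/c1.png",cv2.resize(im[150:260,230:450,::-1],None,fx=3.6,fy=3.6,interpolation=cv2.INTER_CUBIC))
def reg(u0,u1,v0,v1,lo,hi):
    q=P[v0:v1,u0:u1].reshape(-1,3); c=im[v0:v1,u0:u1].reshape(-1,3)
    m=(q[:,2]>lo)&(q[:,2]<hi); return q[m],c[m]
def circ(p):
    h=cv2.convexHull(p[:,:2].astype(np.float32)*1000); return cv2.minEnclosingCircle(h)
q,_=reg(248,300,178,230,.016,.032); print("flange",circ(q),np.median(q[:,2]),len(q))
q,_=reg(248,300,178,230,.046,.065); print("tabs",len(q),np.median(q[:,2]))
k=cv2.kmeans(q[:,:2].astype(np.float32),2,None,(3,50,1e-6),5,cv2.KMEANS_PP_CENTERS); print(k[2],k[2].mean(0),[cv2.minAreaRect((q[k[1][:,0]==i,:2]*1000).astype(np.float32)) for i in(0,1)])
q,_=reg(350,460,165,265,.143,.153); print("rim",circ(q),np.median(q[:,2]),len(q))
# hole: ellipse of inner contour
m=((P[...,2]>.142)&(P[...,2]<.155)).astype(np.uint8); m[:,:350]=0
cs,h=cv2.findContours(m,cv2.RETR_CCOMP,cv2.CHAIN_APPROX_NONE)
for c,hh in zip(cs,h[0]):
    if len(c)>30:
        pp=np.array([P[v,u] for u,v in c[:,0]]); pp=pp[(abs(pp[:,2]-.148)<.007)]
        if len(pp)>10: print("contour",hh[3],len(pp),cv2.fitEllipse((pp[:,:2]*1000).astype(np.float32)))
q,_=reg(150,186,196,232,.01,.07); print("small",q.mean(0),q[:,2].max())
E
```

```text
flange ((548.8539428710938, 25.811126708984375), 46.79036331176758) 0.02341194458132556 1292
tabs 65 0.052969733280401665
[[0.52701765 0.00692171]
 [0.5697305  0.04465931]] [0.54837406 0.02579051] [((527.1473388671875, 7.010904788970947), (5.066256046295166, 24.722034454345703), 40.089168548583984), ((570.23583984375, 44.62736511230469), (4.745219707489014, 25.530548095703125), 42.41401672363281)]
rim ((515.1028442382812, -236.1376190185547), 65.32101440429688) 0.14725142850757839 2204
contour -1 206 ((514.9039916992188, -237.81854248046875), (120.52608489990234, 121.64730834960938), 1.8233141899108887)
contour 31 109 ((514.8905029296875, -236.70709228515625), (72.94349670410156, 73.10454559326172), 166.73594665527344)
small [0.52332593 0.25961045 0.02628433] 0.05546254967273456
```

View pics/c1.png

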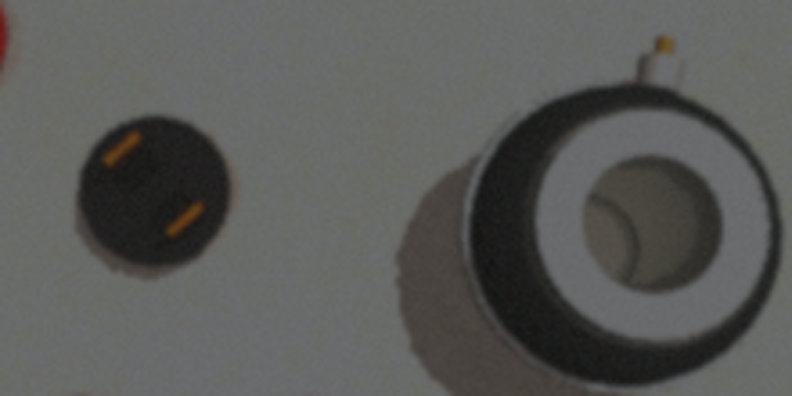

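The crop confirms it: a black cap with orange tabs, and an empty port ring beside it. The sizes match too: the flange measures 94 mm, the tabs are 57 mm apart and the hole is 73 mm. The cap is at (0.5487, 0.0258) with its pinch axis at 41.3°, and the port is at (0.515, -0.237).

Call:
jog_arm:
  steps:
    - {"delta_rot": [0,0,7.9],"linear": [0,0,0],"grip": 0.085}
    - {"delta_rot": [0,0,7.9],"linear": [0,0,0],"grip": 0.085}
    - {"delta_rot": [0,0,7.9],"linear": [0,0,0],"grip": 0.085}
    - {"delta_rot": [0,0,0],"linear": [-0.042,-0.01,0],"grip": 0.085}
    - {"delta_rot": [0,0,0],"linear": [-0.042,-0.01,0],"grip": 0.085}
    - {"delta_rot": [0,0,0],"linear": [-0.042,-0.01,0],"grip": 0.085}
    - {"delta_rot": [0,0,0],"linear": [-0.042,-0.01,0],"grip": 0.085}
    - {"delta_rot": [0,0,0],"linear": [-0.042,-0.01,0],"grip": 0.085}
    - {"delta_rot": [0,0,0],"linear": [-0.042,-0.01,0],"grip": 0.085}
    - {"delta_rot": [0,0,0],"linear": [-0.042,-0.01,0],"grip": 0.085}

```text
t: 1.1
tool_pos: [0.4056, 0.2979, 0.2308]
tool_rot: [-1.294, -2.862, 0.001]
contact_force: [0.8, 0.8, 0.7]
opening: 0.0848
grip_force: 0.0
```

Call:
jog_arm:
  steps:
    - {"delta_rot": [0,0,0],"linear": [-0.042,-0.01,0],"grip": 0.085}
    - {"delta_rot": [0,0,0],"linear": [-0.042,-0.01,0],"grip": 0.085}
    - {"delta_rot": [0,0,0],"linear": [-0.042,-0.01,0],"grip": 0.085}
    - {"delta_rot": [0,0,0],"linear": [-0.042,-0.01,0],"grip": 0.085}
    - {"delta_rot": [0,0,0],"linear": [-0.042,-0.01,0],"grip": 0.085}
    - {"delta_rot": [0,0,0],"linear": [-0.042,-0.01,0],"grip": 0.085}
    - {"delta_rot": [0,0,0],"linear": [0,0,0],"grip": 0.085}
    - {"delta_rot": [0,0,0],"linear": [0,0,0],"grip": 0.085}

```text
t: 1.9
tool_pos: [0.5266, 0.0702, 0.2307]
tool_rot: [-1.297, -2.86, 0.0]
contact_force: [0.2, 1.1, -0.7]
opening: 0.085
grip_force: 0.0
```

```bash
cat > m.py <<'E'
from h import *
import sys
im,P,o=grab("wrist"); cv2.imwrite(f"pics/{sys.argv[1]}.png",im[...,::-1])
R=Ro.from_rotvec(o["tool_rot"]).as_matrix(); print(o["t"],o["tool_pos"],o["opening"],o["contact_force"]); print("y axis deg",np.degrees(np.arctan2(R[1,1],R[0,1])),"tool z",R[:,2])
def to(x,y): print("to",x,y,"tool shift",R.T@np.array([x-o["tool_pos"][0],y-o["tool_pos"][1],0]))
E
cat > a.py <<'E'
from m import *
near=np.linalg.norm(P[...,:2]-[.5487,.0258],axis=-1)<.065
q=P[near&(P[...,2]>.046)&(P[...,2]<.065)]
k=cv2.kmeans(q[:,:2].astype(np.float32),2,None,(3,50,1e-6),5,cv2.KMEANS_PP_CENTERS); c=k[2]; print(len(q),c,c.mean(0))
r=[cv2.minAreaRect((q[k[1][:,0]==i,:2]*1000).astype(np.float32)) for i in(0,1)]; print(r)
f=P[near&(P[...,2]>.016)&(P[...,2]<.03)]; print(cv2.minEnclosingCircle((f[:,:2]*1000).astype(np.float32)))
d=c[1]-c[0]; print("ang",np.degrees(np.arctan2(d[1],d[0]))); to(*c.mean(0))
E
python3 a.py w1
```

```text
1.9 [0.52660267 0.07016779 0.23067579] 0.08497854810752156 [ 0.15915148  1.09878001 -0.6850501 ]
y axis deg 41.21800911271707 tool z [-1.44147991e-03  5.31498674e-04 -9.99998820e-01]
241 [[0.5302289  0.00757519]
 [0.57259405 0.04449339]] [0.5514115  0.02603429]
[((530.521484375, 6.785982131958008), (5.073556900024414, 25.796907424926758), 41.40921401977539), ((572.8027954101562, 44.37841796875), (4.367307662963867, 25.968294143676758), 41.48321533203125)]
((552.4588623046875, 25.48517608642578), 47.15283203125)
ang 41.06983
to 0.5514115 0.026034288 tool shift [-4.95447174e-02 -1.04193060e-02 -5.92183371e-05]
```

View pics/w1.png

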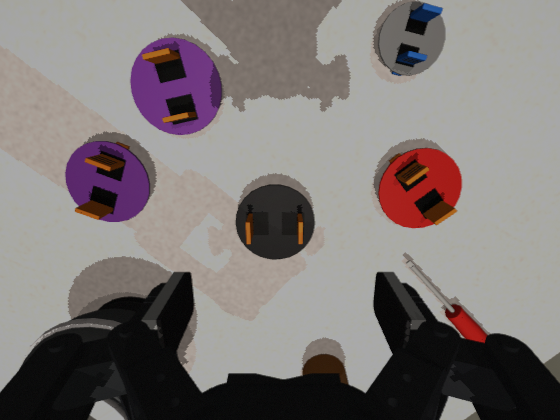

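The wrist view shows the black cap at (275,222) with its orange tabs at (249,228) and (300,228). They lie across the closing direction as wanted. Next I'll go down over it.

Call:
jog_arm:
  steps:
    - {"delta_rot": [0,0,0],"linear": [-0.025,-0.0055,0],"grip": 0.085}
    - {"delta_rot": [0,0,0],"linear": [-0.024,-0.0055,0],"grip": 0.085}
    - {"delta_rot": [0,0,0],"linear": [0,0,0.04],"grip": 0.085}
    - {"delta_rot": [0,0,0],"linear": [0,0,0.04],"grip": 0.085}
    - {"delta_rot": [0,0,0],"linear": [0,0,0.03],"grip": 0.085}
    - {"delta_rot": [0,0,0],"linear": [0,0,0],"grip": 0.085}
    - {"delta_rot": [0,0,0],"linear": [0,0,0],"grip": 0.085}

```text
t: 2.65
tool_pos: [0.5505, 0.0279, 0.1215]
tool_rot: [-1.292, -2.863, 0.0]
contact_force: [0.2, 0.6, 0.9]
opening: 0.0848
grip_force: 0.0
```

```bash
python3 a.py w2
```

```text
2.65 [0.55050229 0.02789479 0.12153666] 0.08477315967835215 [0.17628833 0.59022847 0.87599255]
y axis deg 41.43614068419785 tool z [-6.56225699e-04  2.33011617e-04 -9.99999758e-01]
580 [[0.5299954  0.00767258]
 [0.5720286  0.04487822]] [0.551012  0.0262754]
[((530.2437133789062, 6.752817630767822), (5.154496192932129, 25.32897186279297), 41.502376556396484), ((572.9909057617188, 44.34564971923828), (5.191153526306152, 25.640281677246094), 41.445499420166016)]
((552.1825561523438, 25.028911590576172), 47.1544189453125)
ang 41.513607
to 0.551012 0.0262754 tool shift [-1.55135010e-03 -6.89577822e-04 -7.11806945e-07]
```

View pics/w2.png

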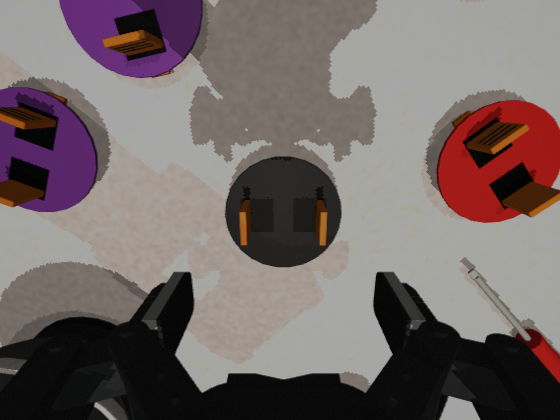

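The tabs sit centred between the fingers, at (245,222) and (321,222). I'll go down the rest of the way, then pinch.

Call:
jog_arm:
  steps:
    - {"delta_rot": [0,0,0],"linear": [-0.002,-0.001,0.03],"grip": 0.085}
    - {"delta_rot": [0,0,0],"linear": [0,0,0.03],"grip": 0.085}
    - {"delta_rot": [0,0,0],"linear": [0,0,0.02],"grip": 0.085}
    - {"delta_rot": [0,0,0],"linear": [0,0,0.015],"grip": 0.085}
    - {"delta_rot": [0,0,0],"linear": [0,0,0],"grip": 0.085}
    - {"delta_rot": [0,0,0],"linear": [0,0,0],"grip": 0.085}
  newtons: 50

```text
t: 3.3
tool_pos: [0.5528, 0.0246, 0.028]
tool_rot: [1.293, 2.86, 0.001]
contact_force: [-0.7, 0.3, 0.3]
opening: 0.0851
grip_force: 0.0
```

Call:
jog_arm:
  steps:
    - {"delta_rot": [0,0,0],"linear": [0,0,0],"grip": 0.065}
    - {"delta_rot": [0,0,0],"linear": [0,0,0],"grip": 0.055}
    - {"delta_rot": [0,0,0],"linear": [0,0,0],"grip": 0.045}
    - {"delta_rot": [0,0,0],"linear": [0,0,0],"grip": 0.035}
    - {"delta_rot": [0,0,0],"linear": [0,0,0],"grip": 0.025}
    - {"delta_rot": [0,0,0],"linear": [0,0,0],"grip": 0.02}
    - {"delta_rot": [0,0,0],"linear": [0,0,0],"grip": 0.02}
    - {"delta_rot": [0,0,0],"linear": [0,0,0],"grip": 0.02}
    - {"delta_rot": [0,0,0],"linear": [0,0,0],"grip": 0.02}
    - {"delta_rot": [0,0,0],"linear": [0,0,0],"grip": 0.02}
  newtons: 50

```text
t: 4.3
tool_pos: [0.5536, 0.0241, 0.0302]
tool_rot: [1.293, 2.859, 0.001]
contact_force: [-5.4, -0.4, 15.1]
opening: 0.0259
grip_force: 49.0
```

Call:
jog_arm:
  steps:
    - {"delta_rot": [0,0,0],"linear": [0,0,-0.01],"grip": 0.02}
    - {"delta_rot": [0,0,0],"linear": [0,0,-0.02],"grip": 0.02}
    - {"delta_rot": [0,0,0],"linear": [0,0,-0.03],"grip": 0.02}
    - {"delta_rot": [0,0,0],"linear": [0,0,-0.04],"grip": 0.02}
    - {"delta_rot": [0,0,0],"linear": [0,0,-0.04],"grip": 0.02}
    - {"delta_rot": [0,0,0],"linear": [0,0,-0.04],"grip": 0.02}
    - {"delta_rot": [0,0,0],"linear": [0,0,-0.02],"grip": 0.02}
    - {"delta_rot": [0,0,0],"linear": [0,0,0],"grip": 0.02}
    - {"delta_rot": [0,0,0],"linear": [0,0,0],"grip": 0.02}

```text
t: 5.2
tool_pos: [0.551, 0.0245, 0.2256]
tool_rot: [-1.294, -2.862, 0.0]
contact_force: [-0.1, 0.5, -2.0]
opening: 0.0253
grip_force: 50.8
```

```bash
cat > b.py <<'E'
from m import *
im2,P2,o2=grab("scene"); np.savez("s.npz",im=im2,P=P2)
cc=np.array(o["tool_pos"])
for nm,Q in(("wrist",P),("scene",P2),("top",grab("top")[1])):
    n=(np.linalg.norm(Q[...,:2]-cc[:2],axis=-1)<.06)&(abs(Q[...,2]-cc[2])<.012)
    q=Q[n]
    print(nm,len(q)); 
    if len(q)>50:
        A=np.c_[q[:,:2]-cc[:2],np.ones(len(q))]; s=np.linalg.lstsq(A,q[:,2],rcond=None)[0]; r=abs(q[:,2]-A@s)<.003; s=np.linalg.lstsq(A[r],q[r,2],rcond=None)[0]
        print("plane slopes,z",s,r.sum(),cv2.minEnclosingCircle((q[r][:,:2]*1000).astype(np.float32)))
cv2.imwrite("pics/"+sys.argv[1]+"b.png",np.hstack([cv2.resize(im[...,::-1],(400,300)),cv2.resize(im2[130:340,140:420,::-1],(400,300))]))
E
python3 b.py w3
```

```text
5.2 [0.5510335  0.02452111 0.22560717] 0.02533836901005881 [-0.1362409   0.52645609 -2.0109428 ]
y axis deg 41.33220913013944 tool z [-6.33558760e-04  2.24603678e-05 -9.99999799e-01]
wrist 17903
plane slopes,z [-0.0017386   0.00047499  0.21911259] 17192 ((549.43310546875, 25.280580520629883), 47.191463470458984)
scene 1106
plane slopes,z [-0.00484338  0.00259772  0.21724508] 1041 ((547.9796752929688, 29.645601272583008), 47.69096755981445)
top 733
plane slopes,z [-0.00583576 -0.00165053  0.21633629] 725 ((545.7882690429688, 26.358287811279297), 46.819862365722656)
```

View pics/w3b.png

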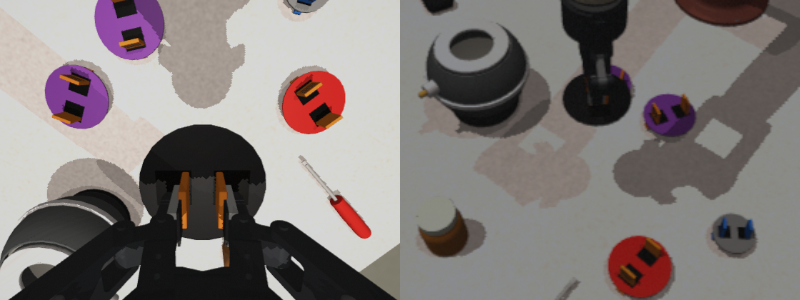

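The cap is held level and pinched, with the flange top at about 0.2175. The grippers and tabs are visible at (200,200) in the wrist half. By the top camera's own difference, the port lies (-0.031, -0.263) from the cap, so I'll move across.

Call:
jog_arm:
  steps:
    - {"delta_rot": [0,0,0],"linear": [-0.015,-0.017,0],"grip": 0.02}
    - {"delta_rot": [0,0,0],"linear": [-0.025,-0.028,0],"grip": 0.02}
    - {"delta_rot": [0,0,0],"linear": [-0.03,-0.033,0],"grip": 0.02}
    - {"delta_rot": [0,0,0],"linear": [-0.03,-0.033,0],"grip": 0.02}
    - {"delta_rot": [0,0,0],"linear": [-0.03,-0.033,0],"grip": 0.02}
    - {"delta_rot": [0,0,0],"linear": [-0.025,-0.028,0],"grip": 0.02}
    - {"delta_rot": [0,0,0],"linear": [-0.022,-0.025,0],"grip": 0.02}
    - {"delta_rot": [0,0,0],"linear": [0,0,0.015],"grip": 0.02}
    - {"delta_rot": [0,0,0],"linear": [0,0,0],"grip": 0.02}
    - {"delta_rot": [0,0,0],"linear": [0,0,0],"grip": 0.02}

```text
t: 6.35
tool_pos: [0.5197, -0.2372, 0.2092]
tool_rot: [-1.292, -2.859, -0.001]
contact_force: [-0.2, -0.3, -1.4]
opening: 0.0251
grip_force: 50.8
```

```bash
cat >> b.py <<'E'
to(.515,-.237)
for nm,Q in(("wrist",P),("top",grab("top")[1]),("scene",P2)):
    q=Q[(np.linalg.norm(Q[...,:2]-[.515,-.237],axis=-1)<.075)&(abs(Q[...,2]-.148)<.006)]
    r=np.linalg.norm(q[:,:2]-[.515,-.237],axis=-1); q=q[r>.05]   # outer part of the ring
    h=cv2.convexHull((q[:,:2]*1000).astype(np.float32))[:,0]; 
    from scipy.optimize import least_squares
    f=least_squares(lambda c:np.hypot(h[:,0]-c[0],h[:,1]-c[1])-61,[515,-237],loss="soft_l1"); print(nm,len(q),"ring centre",f.x,f.cost)
E
python3 b.py w4
```

```text
6.35 [ 0.51965896 -0.23720784  0.2091806 ] 0.02505483940997262 [-0.17480109 -0.29240546 -1.39182237]
y axis deg 41.36654584014611 tool z [-0.00314198  0.0024386  -0.99999209]
wrist 17917
plane slopes,z [-0.00433006  0.00241675  0.20269581] 17193 ((518.474365234375, -236.16700744628906), 47.27680969238281)
scene 802
plane slopes,z [-0.00531348  0.00318337  0.20343491] 720 ((518.3367309570312, -231.79576110839844), 48.281455993652344)
top 1001
plane slopes,z [-7.04828664e-04 -1.07888974e-05  2.03910200e-01] 963 ((516.21484375, -231.2747802734375), 45.21613311767578)
to 0.515 -0.237 tool shift [ 3.23493186e-03 -3.35917926e-03  1.51451768e-05]
wrist 3882 ring centre [ 513.76279089 -233.7915858 ] 47.10407690241414
top 566 ring centre [ 516.06353744 -231.39212542] 27.378738331602968
scene 501 ring centre [ 522.06600353 -229.72415422] 36.796088245610555
```

View pics/w4b.png

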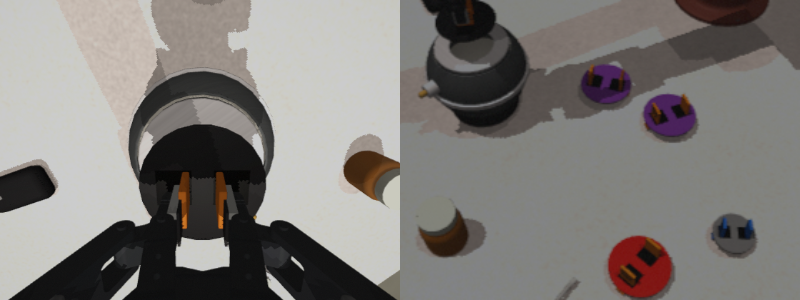

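The wrist half shows the flange over the port, with the ring behind it at (200,110). The wrist and scene ring fits are partly hidden by the cap, so I'm relying on the earlier unobstructed top view, where the residual is about 1.5 mm against a clearance of 7 mm. I'll go down in stages and watch the force.

Call:
jog_arm:
  steps:
    - {"delta_rot": [0,0,0],"linear": [-0.0015,-0.001,0.015],"grip": 0.02}
    - {"delta_rot": [0,0,0],"linear": [0,0,0.01],"grip": 0.02}
    - {"delta_rot": [0,0,0],"linear": [0,0,0.007],"grip": 0.02}
    - {"delta_rot": [0,0,0],"linear": [0,0,0.006],"grip": 0.02}
    - {"delta_rot": [0,0,0],"linear": [0,0,0],"grip": 0.02}
    - {"delta_rot": [0,0,0],"linear": [0,0,0],"grip": 0.02}

```text
t: 7.15
tool_pos: [0.5207, -0.2403, 0.1732]
tool_rot: [-1.295, -2.862, -0.0]
contact_force: [-0.3, 0.6, -1.7]
opening: 0.0252
grip_force: 50.8
```

Call:
jog_arm:
  steps:
    - {"delta_rot": [0,0,0],"linear": [0,0,0.004],"grip": 0.02}
    - {"delta_rot": [0,0,0],"linear": [0,0,0.004],"grip": 0.02}
    - {"delta_rot": [0,0,0],"linear": [0,0,0.002],"grip": 0.02}
    - {"delta_rot": [0,0,0],"linear": [0,0,0],"grip": 0.02}
    - {"delta_rot": [0,0,0],"linear": [0,0,0],"grip": 0.02}

```text
t: 7.65
tool_pos: [0.5206, -0.2403, 0.1633]
tool_rot: [-1.295, -2.862, 0.0]
contact_force: [0.4, 1.2, -1.1]
opening: 0.025
grip_force: 50.8
```

Call:
jog_arm:
  steps:
    - {"delta_rot": [0,0,0],"linear": [0,0,0.002],"grip": 0.02}
    - {"delta_rot": [0,0,0],"linear": [0,0,0.002],"grip": 0.02}
    - {"delta_rot": [0,0,0],"linear": [0,0,0],"grip": 0.02}
    - {"delta_rot": [0,0,0],"linear": [0,0,0],"grip": 0.02}

```text
t: 8.05
tool_pos: [0.5206, -0.2403, 0.1592]
tool_rot: [-1.294, -2.862, -0.0]
contact_force: [0.4, -0.7, -0.8]
opening: 0.0253
grip_force: 50.8
```

Call:
jog_arm:
  steps:
    - {"delta_rot": [0,0,0],"linear": [0,0,0.001],"grip": 0.02}
    - {"delta_rot": [0,0,0],"linear": [0,0,0.001],"grip": 0.02}
    - {"delta_rot": [0,0,0],"linear": [0,0,0],"grip": 0.02}

```text
t: 8.35
tool_pos: [0.5208, -0.2404, 0.1585]
tool_rot: [1.294, 2.862, -0.0]
contact_force: [-2.7, 1.1, 5.0]
opening: 0.0256
grip_force: 52.3
```

```bash
python3 b.py w5
```

```text
8.35 [ 0.52084175 -0.24042746  0.15850494] 0.025567835754289076 [-2.66060191  1.12838138  5.01941533]
y axis deg 41.33541048541137 tool z [ 3.53471396e-04 -3.21143304e-04 -9.99999886e-01]
wrist 28279
plane slopes,z [ 0.02025101 -0.0252077   0.15157706] 23459 ((518.6961669921875, -238.6373291015625), 59.774085998535156)
scene 1075
plane slopes,z [-0.01000596  0.00660616  0.15103232] 813 ((520.0866088867188, -237.9948272705078), 59.15839767456055)
top 1089
plane slopes,z [-0.00570751 -0.07170038  0.15270534] 974 ((519.9371337890625, -218.43411254882812), 51.849143981933594)
to 0.515 -0.237 tool shift [ 6.43180407e-03 -2.12259680e-03 -3.16559720e-06]
wrist 10071 ring centre [ 514.44568872 -235.67861418] 162.1871001896438
top 473 ring centre [ 516.25527365 -231.56706754] 26.605680769637473
scene 586 ring centre [ 519.89148739 -232.91766935] 71.99126951223214
```

View pics/w5b.png

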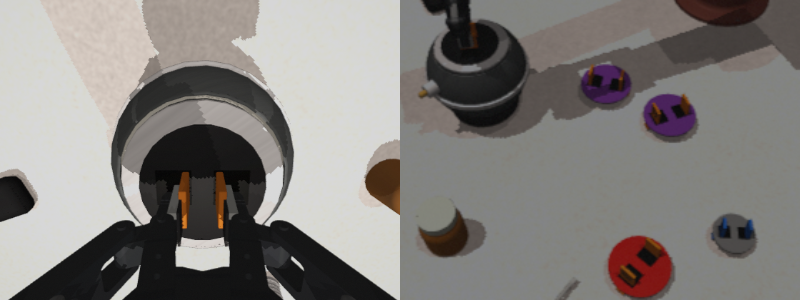

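The force rose to 5 N with the flange top at about 0.1515, which matches the seated height of 0.152, so the flange is on the rim. In the wrist half the flange at (203,185) lies within the ring. I'll press lightly, then let go.

Call:
jog_arm:
  steps:
    - {"delta_rot": [0,0,0],"linear": [0,0,0.001],"grip": 0.02}
    - {"delta_rot": [0,0,0],"linear": [0,0,0],"grip": 0.03}
    - {"delta_rot": [0,0,0],"linear": [0,0,0],"grip": 0.045}
    - {"delta_rot": [0,0,0],"linear": [0,0,0],"grip": 0.06}
    - {"delta_rot": [0,0,0],"linear": [0,0,0],"grip": 0.075}
    - {"delta_rot": [0,0,0],"linear": [0,0,0],"grip": 0.085}
    - {"delta_rot": [0,0,0],"linear": [0,0,0],"grip": 0.085}
    - {"delta_rot": [0,0,0],"linear": [0,0,0],"grip": 0.085}
    - {"delta_rot": [0,0,0],"linear": [0,0,0],"grip": 0.085}

```text
t: 9.45
tool_pos: [0.5207, -0.2403, 0.1564]
tool_rot: [1.294, 2.862, -0.0]
contact_force: [0.1, 0.3, 0.7]
opening: 0.0849
grip_force: 0.0
```

Call:
jog_arm:
  steps:
    - {"delta_rot": [0,0,0],"linear": [0,0,-0.02],"grip": 0.085}
    - {"delta_rot": [0,0,0],"linear": [0,0,-0.04],"grip": 0.085}
    - {"delta_rot": [0,0,0],"linear": [0,0,-0.04],"grip": 0.085}
    - {"delta_rot": [0,0,0],"linear": [0.03,0.033,-0.02],"grip": 0.085}
    - {"delta_rot": [0,0,0],"linear": [0.03,0.033,0],"grip": 0.085}
    - {"delta_rot": [0,0,0],"linear": [0.03,0.033,0],"grip": 0.085}
    - {"delta_rot": [0,0,0],"linear": [0.03,0.033,0],"grip": 0.085}
    - {"delta_rot": [0,0,0],"linear": [0.03,0.033,0],"grip": 0.085}
    - {"delta_rot": [0,0,0],"linear": [0,0,0],"grip": 0.085}

```text
t: 10.35
tool_pos: [0.5456, -0.0143, 0.2766]
tool_rot: [-1.286, -2.866, -0.003]
contact_force: [0.3, 0.0, 0.3]
opening: 0.0846
grip_force: 0.0
```

```bash
python3 - <<'E'
from h import *
im,P,o=grab("top"); cv2.imwrite("pics/t9.png",cv2.resize(im[150:270,340:480,::-1],None,fx=4,fy=4,interpolation=cv2.INTER_CUBIC))
n=np.linalg.norm(P[...,:2]-[.515,-.237],axis=-1)
q=P[(n<.065)&(P[...,2]>.17)]; k=cv2.kmeans(q[:,:2].astype(np.float32),2,None,(3,50,1e-6),5,cv2.KMEANS_PP_CENTERS)
c=k[2]; print("tabs",len(q),c,"mid",c.mean(0),"sep",np.linalg.norm(c[0]-c[1]),"top z",np.percentile(q[:,2],[50,90]))
r=[cv2.minAreaRect((q[k[1][:,0]==i,:2]*1000).astype(np.float32)) for i in(0,1)]; print(r)
g=im.max(-1); m=(n<.047)&(P[...,2]<.16)&(P[...,2]>.14)&(g<70); q=P[m]
A=np.c_[q[:,:2]-[.515,-.237],np.ones(len(q))]; print("flange plane",np.linalg.lstsq(A,q[:,2],rcond=None)[0],len(q))
print(o["tool_pos"],o["t"],o["contact_force"])
E
```

```text
tabs 114 [[ 0.4947504  -0.2562006 ]
 [ 0.53707004 -0.21810065]] mid [ 0.5159102  -0.23715064] sep 0.056943458 top z [0.18039866 0.1827076 ]
[((494.4447937011719, -256.6727294921875), (5.235597610473633, 25.246700286865234), 41.56534194946289), ((537.6669311523438, -219.17868041992188), (5.059427738189697, 25.857585906982422), 40.56432342529297)]
flange plane [ 0.00187222 -0.00078275  0.15154258] 1710
[ 0.54559884 -0.01428087  0.27657252] 10.35 [0.28017222 0.00417777 0.25065837]
```

View pics/t9.png

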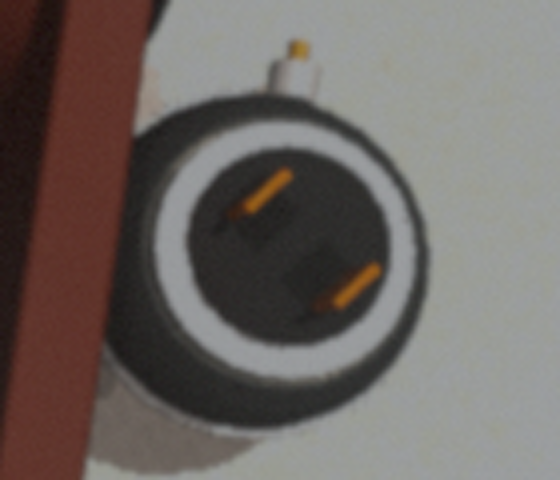

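The crop shows the cap centred in the ring at (288,245). The tabs are 57 mm apart, so they're fully sprung out. The flange top is at 0.1515, level, and about 1 mm off the port's axis. The arm is clear, so I'm handing in.

```bash
python3 -c "
from station import ctrl
print(ctrl.finish_job())"
```

```text
the job is handed in; nothing more can be done
None
```

The large black cap is fully home in the sphere's port, level and about 1 mm off centre, with its tabs sprung out and the arm clear; the job was handed in at about 10.4 s and no verdict was returned.

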